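Close the pot vice to its gauge mark with the thumbwheel

ROBOT

A 6-joint arm with a two-finger parallel gripper is mounted at the origin on a cart in front of the work surface, level with it; the furniture and walls round the work are solid. World frame = base frame: x ahead of the robot, y to its left, z up, the work surface at z = 0. Lengths are in m, angles in degrees, forces in N, time in s.
With the tool pointing down it reaches from about 0.4 to 0.825 m from the base axis. Payload 7 kg.
Tool frame: the origin (TCP) lies on the centre line of the jaws, within the pads' length; the fingertips stand 14 mm ahead of it and the grasp point (between the pads) lies 5 mm behind it; z points along the fingers, x is the direction in which the jaws open and shut, and the axes are right-handed (so a half turn about z gives the same grasp; the last joint's range is limited). The gripper opens to 88 mm and grips with 3 to 60 N. Pads are 19 mm wide; open, the fingers measure 130 mm over their backs; the gripper's body (78 mm by 193 mm) begins 47 mm behind the grasp point.
Start: joints at [87.611, 20.546, 0.682, 0, -70.136, -16.507], TCP at [0.219, 0.639, 0.241] pointing down, gripper open.
Joint ranges: [-176.03, 176.03], [-82.01, 121.73], [-58.28, 71.71], [-173.87, 95.51], [-174.79, -0.11], [-173.66, 173.66]. Speed limits (degrees/s): [136.94, 136.94, 172.46, 180, 180, 180].

INTERFACE

Orientations are given as [roll, pitch, yaw] about the fixed x, y, z axes, in that order (R = Rz(yaw) Ry(pitch) Rx(roll)).
In Python, from plant import * gives the robot as it stands.
- The arm moves only by the shell command python3 -m handwheel 'ROWS' [OPENING]. ROWS is JSON, a list of rows, each a list of 2 entries, a list of its own where there are three numbers: the shift along the tool's x, y, z each as a share of 0.2 m, from -1 to 1, then the turn, a rotation vector about the tool's x, y, z each as a share of 360 degrees, from -1 to 1. In form: [[[tx, ty, tz], [ax, ay, az]], ...]. A call has 1 to 5 rows; each row is the pose to reach, as a shift and turn from the pose commanded when the call began, along the tool's axes at that moment, turning the shorter way round; what a row does not reach only later rows make up. A row lasts 1/12 s, in which the tool goes at most 41.7 mm and 7.16 degrees, less where a joint would pass 70% of its speed; a pose out of reach is approached as far as the arm can. A call with a number of a shift or a turn outside -1 to 1 is refused whole. A call with a gripper value outside its range is refused whole. OPENING is the closure, from -1 (fully open) to 1 (shut), set as the call begins (- or left out, the last holds). The fingers move at their own pace and stop on an object; the grip force is fixed at half the most. Time passes only in rows, so rows that repeat a pose let the fingers close. It gives the time, the measured TCP pose, the force and the opening at its end, in the units of the state.
- get_obs(): the state, without advancing time (a new reading comes with each control period).
- snapshot(name): name is "side" or "top" or "wrist"; returns a dict with "color" (384x512x3 uint8, red, green, blue), "z_map" (384x512 float32, m along the optical axis (not along the pixel's ray), 0 where there is no reading), "intrinsics" (3x3 intrinsics, pixels), "rvec" (rotation vector, rad) and "tvec" (3), from world to camera coordinates, as OpenCV has them. Camera axes: x right, y down, z forward; pixel columns grow to the right and rows downward; lengths in m; the calibration is good to about 2 mm. A picture is of the moment at which its call begins.
- close_job(): hands the job in, once; it reports no verdict.
The state is a dict: "clock": time; "joint_pos": joint angles; "qvel": joint speeds; "tau": joint torques, N m; "tool_pos": TCP position; "orientation": TCP orientation; "force": force on the tool from outside, world axes, zero at the start; "moment": the same for the moment, N m; "opening": finger opening in m.
Only numpy, scipy, OpenCV 4.12 (cv2) and the standard library are available. Lean on these libraries where they do the work, as an engineer would, in place of code of your own. Each camera call takes 0.05 s, during which the arm holds its last target. There are 200 camera calls.

TASK

Set the gap of the little blue pot vice on the bench for the next sample pots: roll its black knurled wheel under a fingertip, stroke by stroke, until the moving jaw has closed so far that its black pointer is in line with the red gauge mark. Move the jaw by the wheel alone, with light strokes on its rim: do not push the jaw or touch the red mark. Grasp nothing, leave the things standing about where they are, and finish with the hand clear and the pointer on the mark.

Things in the scene. Friction and masses are not known exactly. Their poses are not given: they have to be found in the camera images.
- vice: The vice's fixed foot plate, 130 (x) by 286 (y) by 8 mm, origin on the bench; yaw varies. Its +y is the direction in which the moving jaw closes, towards the blue fixed jaw (rubber face at y = +86 mm, top 76 mm above the bench). The wheel is at the other end; scale strip and red mark lie along the -x side, which roughly faces the robot. The grey deck above it stands on springy feet.
- wheel_top (a point): Topmost point of the wheel's rim, 85 mm above the bench, at vice x = 0, y = -97 mm; axes as the vice's. The deck with wheel and jaws stands on springy feet: it starts to sink when about 4 N press on the wheel, sinks 6 mm at most, at about 9.5 N, is rigid then, and comes back up. Blue cheeks beside the wheel, and a guide block 35 to 47 mm from its centre towards the jaw, are 60 mm high.
- thumbwheel: Black knurled wheel, 50 mm diameter, 18 mm wide, on a level axle along vice x, with white ribs every quarter turn. Origin at its centre; the frame turns with it. Rolling the top of its rim towards vice +y closes the jaw, the other way opens it: 0.4 mm of jaw for each 1 mm of rim (10 mm per radian). It turns easily (about 0.7 N at the rim) and stays where it is left.
- jaw: Moving blue jaw, 74 mm wide, 25 mm thick, top 78 mm above the bench; slides along vice y. Its frame is parallel to the vice's.
- jaw_pointer (a point): Tip of the black pointer (4 mm wide) that stands out from the moving jaw's side towards the red mark, at its upper edge 36 mm above the bench; moves with the jaw. At the start it is 18 to 41 mm short of the mark.
- gauge_mark: Red gauge mark: a fixed red clip 18 mm long on the -x edge of the vice's foot plate with a 4 mm wide red finger on top that points at the pointer's path. Where it sits along the vice varies. Its frame is parallel to the vice's.
- mark_tip (a point): Tip of the red finger, at its upper edge, 36 mm above the bench; axes parallel to the vice's. The pointer is in line when jaw_pointer and mark_tip have the same place along vice y (the two tips pass 2 mm apart in x).
- pot_orange: Bystander: white 54 mm sample pot, 68 mm high, with an orange band; origin at its underside's centre; stands past the fixed-jaw end of the vice. Not to be moved.
- pot_red: Bystander: 48 mm sample pot, 60 mm high, with a red lid; origin at its underside's centre; stands behind the vice. Not to be moved.
- timer: Bystander: white bench timer, 35x68x65 mm; origin at its underside's centre; stands loose on the bench. Not to be moved.
- beaker: Bystander: small glass beaker, 52 mm across, 68 mm high; origin at its underside's centre; stands loose on the bench. Not to be moved.
- boats: Bystander: stack of white weighing boats, 63x63x28 mm; origin at its underside's centre; stands loose on the bench. Not to be moved.
- tape: Bystander: roll of yellowish tape, 68 mm across, 19 mm high; origin at its underside's centre; stands loose on the bench. Not to be moved.
- marker: Bystander: white marker pen with a red cap, 138 mm long; origin at its underside's centre; stands loose on the bench. Not to be moved.

How it is judged (in metres and radians):
On the way, in this order (a step that is already met when the one before it is completed fails the run):
1. the wheel is being rolled by a fingertip and the pointer has come within 12 mm of the red mark (contact force between the fingers and thumbwheel above 0.5 N and y of jaw_pointer in the frame of mark_tip above -0.012 m).
2. the pointer is in line with the red mark within 2.5 mm (y of jaw_pointer in the frame of mark_tip between -0.0025 and 0.0025 m), for 0.2 s.
At the end, for the whole second after the job is handed in: The jaw's pointer is in line with the red mark within 2.5 mm either way along the vice, and jaw and wheel are at rest (all of step 2 and linear speed of jaw below 0.003 m/s and angular speed of thumbwheel below 0.3 rad/s); the robot touches nothing.
It fails at once if the robot pushed the moving jaw itself (contact force between any of the fingers, the arm and jaw above 1 N).
It fails at once if the robot touched the red gauge mark (contact force between any of the fingers, the arm and gauge_mark above 1 N).
It fails at once if the wheel was pressed hard (over 30 N) (contact force between the fingers and thumbwheel above 30 N).
It fails at once if a thing standing about was moved by more than 15 mm, lifted or knocked over (distance of any of pot_orange, pot_red, timer, beaker, boats, tape, marker from where it was at the start of the episode above 0.015 m).
It also fails if it takes over 51 s, if anything falls off the work surface, if the arm or the gripper's body presses on something with over 40 N, if the wrist force passes 120 N, or if a joint passes its speed limit or range.

## Working session

There is one attempt and no reset: what is moved stays moved. The work goes in short steps, Python scripts to look and compute and a shell command to move; the robot and the scene stay as the last step left them, time stands still between calls to the robot, and variables do not carry over. Pictures are saved under pics/ and viewed, about 8 in all and at most 12, crops included, and the job is handed in when it is done.

```bash
mkdir -p pics
cat > h.py <<'E'
from plant import *
import numpy as np, cv2
def shot(n,f):
    s=snapshot(n); np.savez('pics/'+f+'.npz',**s); cv2.imwrite('pics/'+f+'.png',s['color'][:,:,::-1]); return s
def P(s,u,v,z=None,h=None):
    K=s['intrinsics'];R=cv2.Rodrigues(s['rvec'])[0];t=np.ravel(s['tvec'])
    r=np.linalg.inv(K)@[u,v,1]; c=-R.T@t; d=R.T@r
    if h is not None: return c+d*(h-c[2])/d[2]
    z=s['z_map'][int(round(v)),int(round(u))] if z is None else z
    return c+d*z
def px(s,p):
    return cv2.projectPoints(np.array(p,float).reshape(-1,3),s['rvec'],s['tvec'],s['intrinsics'],None)[0][:,0]
E
python3 - <<'E'
from h import *
print(get_obs())
a=shot('top','t0');b=shot('side','s0')
cv2.imwrite('pics/ts.png',np.vstack([a['color'],b['color']])[:,:,::-1][:, :]) if 0 else None
print(P(a,256,192),P(b,256,192))
E
```

```text
{'clock': 0.0, 'joint_pos': array([ 8.76075786e+01,  2.05928935e+01,  6.32033354e-01, -1.96096951e-02,
       -7.01338651e+01, -1.65047911e+01]), 'qvel': array([ 0.00208048,  0.01126108, -0.02445816,  0.06818764, -0.04655204,
        0.01393355]), 'tau': array([-3.78606856e-04, -5.82720709e+01,  2.93044299e+01,  6.99749932e+00,
        6.73436109e-03, -1.67593330e-04]), 'tool_pos': array([0.21851223, 0.63815832, 0.23959457]), 'orientation': array([-1.79990761e+02, -9.60595433e-02, -1.08903899e+02]), 'force': array([ 0.81368073,  0.27014834, -0.11384457]), 'moment': array([ 0.03318974, -0.04026549,  0.02405481]), 'opening': 0.08793178791678649}
[ 0.55047151 -0.00346141  0.02433187] [0.5985895  0.09804282 0.02717121]
```

View pics/t0.png

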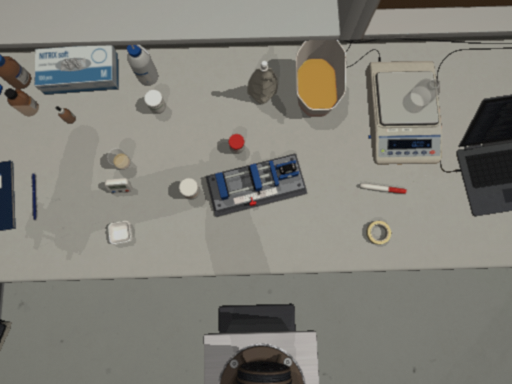

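View pics/s0.png

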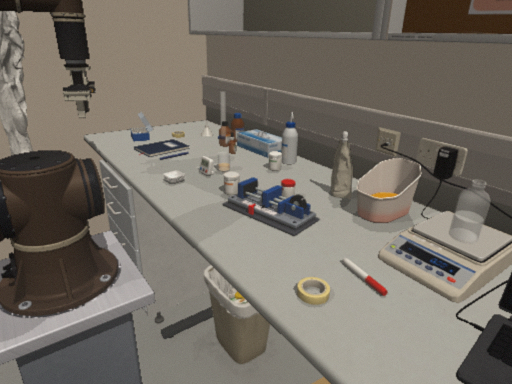

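Run:
```python
import cv2
a=cv2.imread('pics/t0.png')[145:220,195:315]; cv2.imwrite('pics/c1.png',cv2.resize(a,None,fx=6.5,fy=6.5,interpolation=cv2.INTER_CUBIC))
b=cv2.imread('pics/s0.png')[165:240,215:325]; cv2.imwrite('pics/c2.png',cv2.resize(b,None,fx=7,fy=7,interpolation=cv2.INTER_CUBIC))
```

```text
(no output)
```

View pics/c1.png

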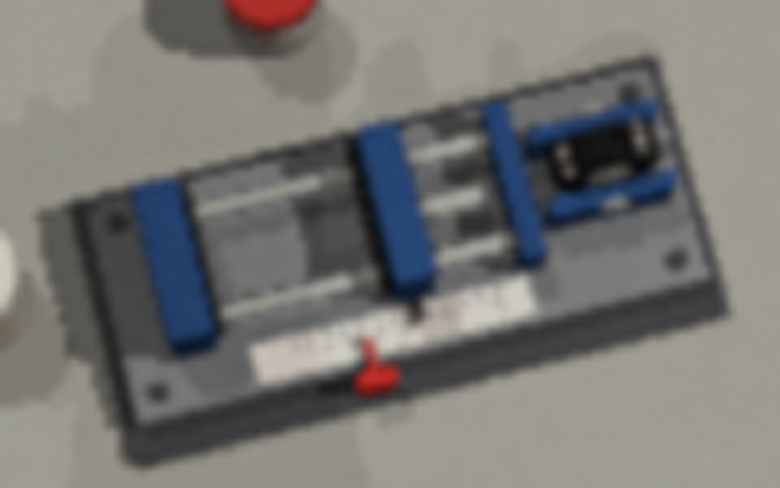

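View pics/c2.png

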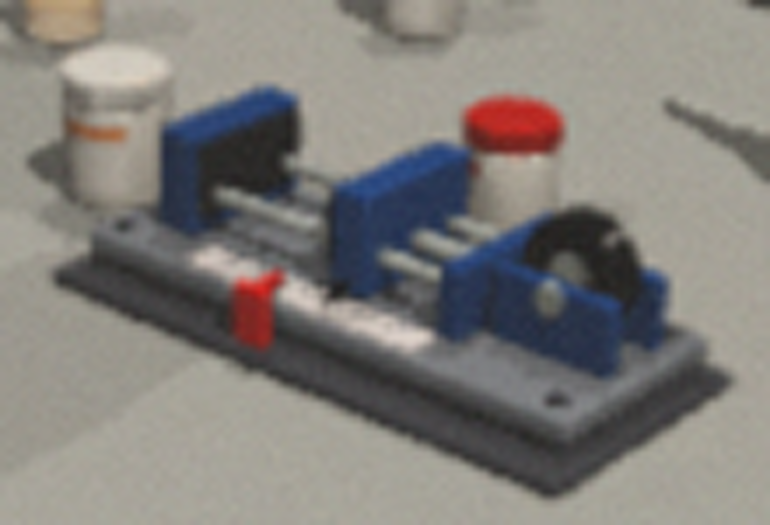

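```bash
cat >> h.py <<'E'
def ld(f): return dict(np.load('pics/'+f+'.npz'))
E
python3 - <<'E'
from h import *
a=ld('t0');b=ld('s0')
T=lambda u,v,h: P(a,195+(u+.5)/6.5-.5,145+(v+.5)/6.5-.5,h=h)
S=lambda u,v,h: P(b,215+(u+.5)/7-.5,165+(v+.5)/7-.5,h=h)
f=(T(182,180,.076)+T(215,338,.076))/2; w=T(605,150,.085)
print('face',f,'wheel',w,np.linalg.norm((f-w)[:2]))
# long edges of the blue: cheeks
d=(f-w)[:2]; print('yaw',np.degrees(np.arctan2(-d[0],d[1])))
for n,q in dict(TL=(78,205),TR=(652,60),BR=(722,285),BL=(130,430)).items(): print(n,T(*q,.03))
p,m=T(413,318,.036),T(366,342,.036); print('ptr',p,'mark',m)
p2,m2=S(330,297,.036),S(282,275,.036); print('side ptr',p2,'mark',m2)
w2=S(588,210,.085); print('side wheel',w2)
y=d/np.linalg.norm(d); print('gap',(p-m)[:2]@y,(p2-m2)[:2]@y)
print(a['z_map'][168,288], P(a,288,168), cv2.Rodrigues(a['rvec'])[0].T@-a['tvec'])
E
```

```text
face [0.56515776 0.08485489 0.076     ] wheel [ 0.60694009 -0.09476543  0.085     ] 0.18441589293683833
yaw 13.094966658605927
TL [0.60156336 0.14206498 0.03      ]
TR [ 0.6630758  -0.12389765  0.03      ]
BR [ 0.55603551 -0.15044724  0.03      ]
BL [0.4970468  0.11936303 0.03      ]
ptr [ 0.54356653 -0.0093087   0.036     ] mark [0.5331619  0.01220675 0.036     ]
side ptr [ 0.53620353 -0.01740887  0.036     ] mark [0.53178016 0.01141825 0.036     ]
side wheel [ 0.61277138 -0.0907527   0.085     ]
gap -0.023313292869812676 -0.02907967730372873
1.2081653 [ 0.60732585 -0.09627011  0.07929146] [0.31372358 0.01960139 1.25111543]
```

```bash
cat >> h.py <<'E'
W=np.array([.607,-.095,.085]); YAW=13.1
def rel(y=0,x=0,z=0,w=None):
    "offset to do (tool shares) to bring fingertip to wheel-top + (vice x,y,z)"
    from scipy.spatial.transform import Rotation as Ro
    o=get_obs(); w=W if w is None else w
    V=Ro.from_euler('z',YAW,degrees=True); R=Ro.from_euler('xyz',o['orientation'],degrees=True)
    tip=o['tool_pos']+R.apply([0,0,.014]); d=w+V.apply([x,y,z])-tip
    T=V*Ro.from_euler('xyz',[180,0,180],degrees=True)
    print('t',o['clock'],'tip rel wheel (vice)',np.round(V.inv().apply(tip-w)*1e3,1),'shift',np.round(R.inv().apply(d)/.2,3),'turn',np.round((R.inv()*T).as_rotvec(degrees=True)/360,4),'F',np.round(V.inv().apply(o['force']),1))
E
python3 -m handwheel '[[[0,0,0],[0,0,0.02]],[[0,0,0],[0,0,0.04]],[[0,0,0],[0,0,0.06]],[[0,0,0],[0,0,0.08]],[[0,0,0],[0,0,0.08]]]' 1
python3 -m handwheel '[[[0,0,0],[0,0,0.02]],[[0,0,0],[0,0,0.04]],[[0,0,0],[0,0,0.06]],[[0,0,0],[0,0,0.08]],[[0,0,0],[0,0,0.082]]]'
python3 -c "
from h import *
rel(z=.1,y=-.012)"
```

```text
clock: 0.52
tool_pos: [0.2185, 0.6383, 0.24]
orientation: [-180.0, -0.0, -138.0]
force: [-0.7, 0.4, -0.5]
opening: 0.0596
clock: 0.93
tool_pos: [0.2185, 0.6384, 0.2402]
orientation: [-180.0, -0.0, -167.3]
force: [0.4, 0.2, -1.1]
opening: 0.0264
t 0.9333 tip rel wheel (vice) [-212.1  802.4  141.2] shift [-1.091 -4.064  0.208] turn [-0.0001 -0.0001 -0.0012] F [ 0.5  0.1 -1.1]
```

```bash
python3 -m handwheel '[[[-0.04,-0.16,0],[0,0,0]],[[-0.09,-0.32,0],[0,0,0]],[[-0.13,-0.49,0],[0,0,0]],[[-0.17,-0.65,0],[0,0,0]],[[-0.21,-0.8,0],[0,0,0]]]' >/dev/null
python3 -m handwheel '[[[-0.04,-0.16,0],[0,0,0]],[[-0.09,-0.32,0],[0,0,0]],[[-0.13,-0.49,0],[0,0,0]],[[-0.17,-0.65,0],[0,0,0]],[[-0.21,-0.8,0],[0,0,0]]]' >/dev/null
python3 -m handwheel '[[[-0.04,-0.16,0],[0,0,0]],[[-0.09,-0.32,0],[0,0,0]],[[-0.13,-0.49,0],[0,0,0]],[[-0.17,-0.65,0],[0,0,0]],[[-0.21,-0.8,0],[0,0,0]]]'
python3 -m handwheel '[[[-0.04,-0.16,0],[0,0,0]],[[-0.09,-0.32,0],[0,0,0]],[[-0.13,-0.49,0],[0,0,0]],[[-0.17,-0.65,0],[0,0,0]],[[-0.21,-0.8,0],[0,0,0]]]' >/dev/null
python3 -c "
from h import *
rel(z=.1,y=-.012)"
```

```text
clock: 2.18
tool_pos: [0.448, 0.1966, 0.2407]
orientation: [180.0, 0.0, -166.8]
force: [1.4, -0.6, -0.9]
opening: -0.0
t 2.6 tip rel wheel (vice) [-47.5 159.8 141.7] shift [-0.236 -0.859  0.208] turn [0.     0.     0.0002] F [-0.1  1.2  0.2]
```

```bash
python3 -m handwheel '[[[-0.04,-0.16,0],[0,0,0]],[[-0.09,-0.32,0],[0,0,0]],[[-0.14,-0.49,0],[0,0,0]],[[-0.19,-0.65,0],[0,0,0]],[[-0.236,-0.8,0],[0,0,0]]]' >/dev/null
python3 -m handwheel '[[[0,-0.06,0.05],[0,0,0]],[[0,-0.06,0.1],[0,0,0]],[[0,-0.06,0.1],[0,0,0]]]' >/dev/null
python3 -c "
from h import *
rel(z=.1,y=-.012)
a=shot('wrist','w0'); cv2.imwrite('pics/w0b.png',cv2.resize(a['color'][:,:,::-1],(768,576)))
b=shot('top','t1')
"
```

```text
t 3.2667 tip rel wheel (vice) [ -3.  -10.6 118.5] shift [-0.015 -0.007  0.092] turn [ 0.0002 -0.0007 -0.0006] F [-0.8  0.9 -0.9]
```

View pics/w0b.png

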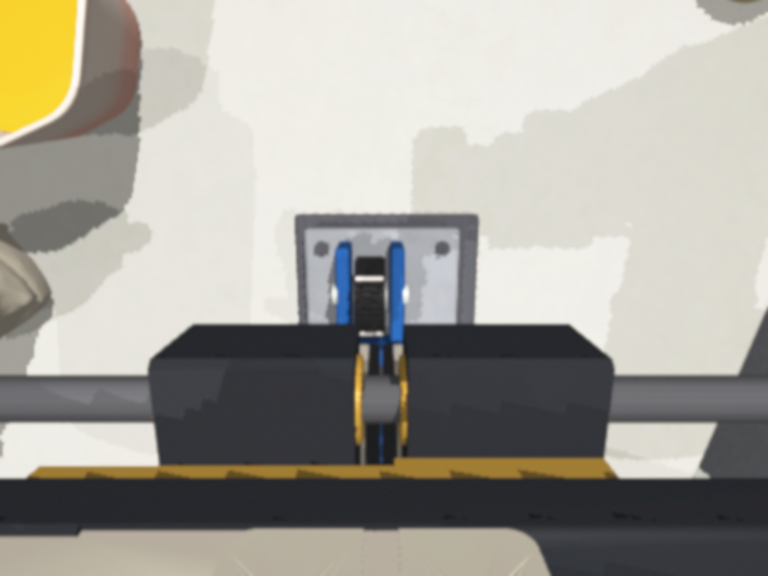

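Run:
```python
from h import *
from scipy.spatial.transform import Rotation as Ro
V=Ro.from_euler('z',13.1,degrees=True)
a=ld('w0')
c=lambda p:np.round(V.inv().apply(p-W)*1e3,1)
q=lambda u,v:((u+.5)/1.5-.5,(v+.5)/1.5-.5)
for n,(u,v,h) in dict(wl=(355,295,.08),wr=(387,295,.08),cl=(344,243,.06),cr=(396,243,.06),hl=(321,248,.03),hr=(442,248,.03),tl=(296,214,.008),tr=(478,214,.008)).items():
  print(n,c(P(a,*q(u,v),h=h)),c(P(a,*q(u,v))))
b=ld('t1'); cv2.imwrite('pics/c3.png',cv2.resize(b['color'][145:220,195:315,::-1],None,fx=6.5,fy=6.5,interpolation=cv2.INTER_CUBIC))
R=cv2.Rodrigues(a['rvec'])[0]; print('cam',c(-R.T@a['tvec']),R)
```

```text
wl [11.7 -4.7 -5. ] [11.6 -5.4 -2.2]
wr [-6.7 -4.6 -5. ] [ -7.6   8.9 -59. ]
cl [ 18.8 -32.  -25. ] [ 20.5 -28.6 -49. ]
cr [-12.5 -31.9 -25. ] [-13.3 -28.5 -48.2]
hl [ 36.2 -24.4 -55. ] [ 36.3 -24.3 -55.5]
hr [-44.1 -24.1 -55. ] [-44.2 -24.  -56. ]
tl [ 55.4 -44.9 -77. ] [ 56.9 -44.2 -86.1]
tr [-71.3 -44.5 -77. ] [-72.7 -43.9 -83.9]
cam [ -2.2 -75.1 276.6] [[-0.97465482 -0.22367747  0.00404518]
 [-0.21575317  0.94459872  0.24735366]
 [-0.05914851  0.24021168 -0.96891682]]
```

```bash
python3 -m handwheel '[[[-0.025,0,0.15],[0,0,0]],[[-0.025,0,0.3],[0,0,0]],[[-0.025,0,0.45],[0,0,0]],[[-0.025,0,0.54],[0,0,0]],[[-0.025,0,0.54],[0,0,0]]]' >/dev/null
python3 -m handwheel '[[[0,0,0],[0,0,0]],[[0,0,0],[0,0,0]]]' >/dev/null
python3 -c "
from h import *
rel(z=-.002,y=-.01,x=.002)"
```

```text
t 3.95 tip rel wheel (vice) [  5.1 -10.2  15.6] shift [0.015 0.001 0.088] turn [-0.0001  0.0004 -0.0005] F [1.3 0.2 0.8]
```

View pics/c3.png

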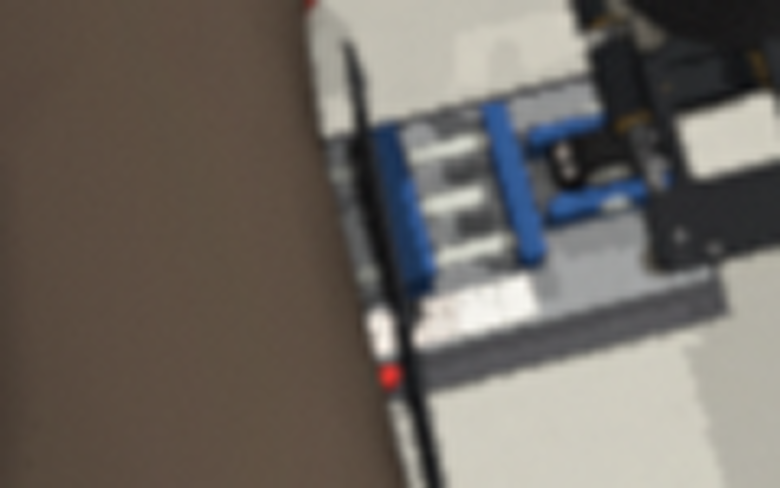

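The arm hides the jaw from the top camera, so I'll check with the side camera. Next I lower onto the wheel and watch the force.

```bash
python3 -m handwheel '[[[0.012,0,0.03],[0,0,0]],[[0.015,0,0.055],[0,0,0]],[[0.015,0,0.065],[0,0,0]],[[0.015,0,0.072],[0,0,0]],[[0.015,0,0.072],[0,0,0]]]' |grep force
python3 -m handwheel '[[[0,0,0.004],[0,0,0]],[[0,0,0.008],[0,0,0]],[[0,0,0.008],[0,0,0]]]' |grep force
python3 -m handwheel '[[[0,0,0.003],[0,0,0]],[[0,0,0.006],[0,0,0]],[[0,0,0.006],[0,0,0]]]' |grep force
python3 -c "
from h import *
rel(z=-.002,y=.012,x=.002)"
```

```text
force: [-1.7, 0.4, 4.1]
force: [-2.7, -0.3, 6.1]
force: [-3.6, -0.6, 5.7]
t 4.8667 tip rel wheel (vice) [  0.7 -11.   -2.9] shift [-0.006  0.115 -0.005] turn [-0.0001  0.     -0.0009] F [-3.7  0.2  5.7]
```

```bash
python3 -m handwheel '[[[0,0.01,0],[0,0,0]],[[0,0.02,0],[0,0,0]],[[0,0.03,0],[0,0,0]],[[0,0.04,0],[0,0,0]],[[0,0.05,0],[0,0,0]]]' |grep force
python3 -m handwheel '[[[0,0.01,0],[0,0,0]],[[0,0.02,0],[0,0,0]],[[0,0.03,0],[0,0,0]],[[0,0.04,0],[0,0,0]],[[0,0.05,0],[0,0,0]]]' |grep force
python3 -c "
from h import *
rel(z=-.002,y=-.012,x=.002)
b=shot('side','s1'); im=[cv2.resize(x['color'][165:240,215:325,::-1],None,fx=5,fy=5,interpolation=cv2.INTER_CUBIC) for x in (b,)]
cv2.imwrite('pics/c4.png',cv2.resize(b['color'][165:240,215:325,::-1],None,fx=7,fy=7,interpolation=cv2.INTER_CUBIC))"
```

```text
force: [-2.8, -1.5, 6.3]
force: [-2.9, -0.9, 5.6]
t 5.7 tip rel wheel (vice) [ 0.7  8.9 -2.8] shift [-0.007 -0.104 -0.004] turn [-0.0001  0.     -0.0009] F [-3.  -0.2  5.6]
```

View pics/c4.png

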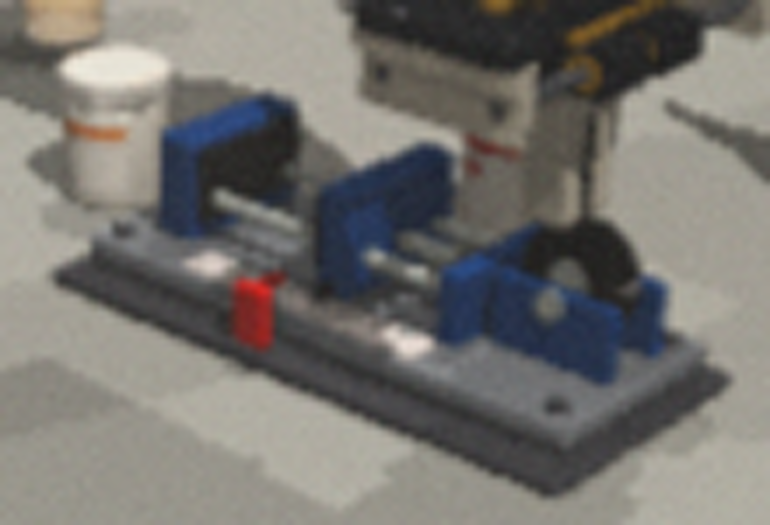

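```bash
python3 -m handwheel '[[[0,0,-0.06],[0,0,0]],[[0,-0.05,-0.06],[0,0,0]],[[0,-0.105,-0.06],[0,0,0]],[[0,-0.105,-0.06],[0,0,0]],[[0,-0.105,-0.03],[0,0,0]]]' |grep force
python3 -m handwheel '[[[0,0,0.015],[0,0,0]],[[0,0,0.025],[0,0,0]],[[0,0,0.03],[0,0,0]],[[0,0,0.03],[0,0,0]]]' |grep force
python3 -c "
from h import *
rel(z=-.002,y=-.012,x=.002)"
python3 -m handwheel '[[[0,0.01,0],[0,0,0]],[[0,0.02,0],[0,0,0]],[[0,0.03,0],[0,0,0]],[[0,0.04,0],[0,0,0]],[[0,0.05,0],[0,0,0]]]' |grep force
python3 -m handwheel '[[[0,0.01,0],[0,0,0]],[[0,0.02,0],[0,0,0]],[[0,0.03,0],[0,0,0]],[[0,0.04,0],[0,0,0]],[[0,0.05,0],[0,0,0]]]' |grep force
python3 -m handwheel '[[[0,0,-0.06],[0,0,0]],[[0,-0.05,-0.06],[0,0,0]],[[0,-0.105,-0.06],[0,0,0]],[[0,-0.105,-0.06],[0,0,0]]]' |grep force
python3 -c "
from h import *
rel(z=-.002,y=-.012,x=.002)
for i in range(2):
  b=shot('side','s2')
b['color']=np.mean([b['color']]+[snapshot('side')['color'] for _ in range(5)],0).astype('uint8')
cv2.imwrite('pics/c5.png',cv2.resize(b['color'][185:225,235:295,::-1],None,fx=13,fy=13,interpolation=cv2.INTER_CUBIC))"
```

```text
force: [0.5, -0.5, -0.1]
force: [-1.5, -2.2, 7.1]
t 6.5 tip rel wheel (vice) [  0.7 -12.   -3.6] shift [-0.006  0.    -0.008] turn [-0.0001 -0.     -0.0008] F [-2.  -1.8  7.1]
force: [-1.2, -1.4, 7.7]
force: [-1.1, -1.6, 6.8]
force: [-0.5, -0.3, 0.0]
t 7.6667 tip rel wheel (vice) [  0.3 -14.2   7.6] shift [-0.008  0.011  0.048] turn [ 0.     -0.0001 -0.001 ] F [-0.6 -0.2  0. ]
```

View pics/c5.png

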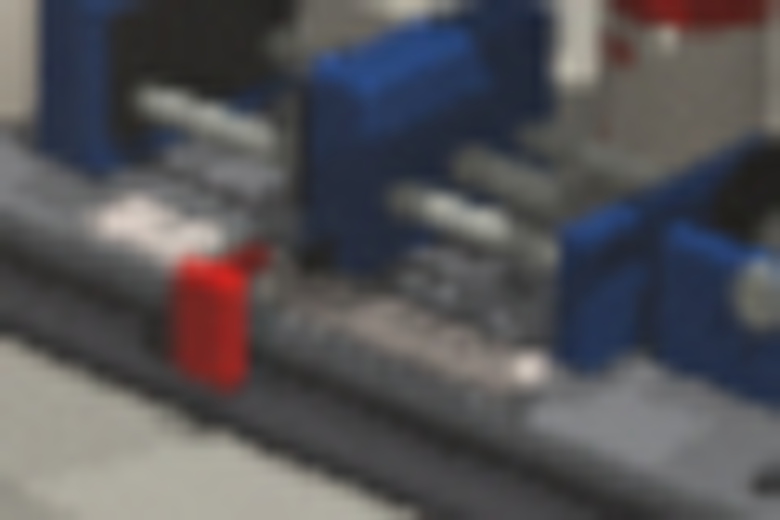

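```bash
python3 -m handwheel '[[[0,0,-0.2],[0,0,0]],[[0,0,-0.4],[0,0,0]],[[0,0.15,-0.55],[0,0,0]],[[0.1,0.3,-0.55],[0,0,0]],[[0.2,0.45,-0.55],[0,0,0]]]' |grep force
python3 -m handwheel '[[[0.04,0.15,0],[0,0,0]],[[0.04,0.3,0],[0,0,0]],[[0.04,0.45,0],[0,0,0]],[[0.04,0.53,0],[0,0,0]],[[0.04,0.53,0],[0,0,0]]]' |grep force
python3 -m handwheel '[[[0,0,0],[0,0,0]],[[0,0,0],[0,0,0]]]' |grep force
cat >> h.py <<'E'
def mark(f):
    rel(z=.008,y=-.014)
    b=shot('wrist',f); b['color']=np.mean([b['color']]+[snapshot('wrist')['color'] for _ in range(3)],0).astype('uint8')
    u,v=px(b,W+np.array([-.073,.1,-.049]))[0]; u0,v0=int(u)-50,int(v)-38; u0=max(0,min(u0,412));v0=max(0,min(v0,309)); print('crop',u0,v0)
    cv2.imwrite('pics/'+f+'c.png',cv2.resize(b['color'][v0:v0+75,u0:u0+100,::-1],None,fx=8,fy=8,interpolation=cv2.INTER_CUBIC))
def gap(f,u0,v0,p,m):
    from scipy.spatial.transform import Rotation as Ro
    V=Ro.from_euler('z',YAW,degrees=True); a=ld(f); q=[V.inv().apply(P(a,u0+(x[0]+.5)/8-.5,v0+(x[1]+.5)/8-.5,h=.036)-W)*1e3 for x in (p,m)]
    print(np.round(q,1),'gap',q[0]-q[1])
E
python3 -c "
from h import *
mark('w1')"
```

```text
force: [-0.2, 1.6, -0.2]
force: [0.2, 0.6, -0.3]
force: [-0.3, 0.2, 1.3]
t 9.0167 tip rel wheel (vice) [-46.3 183.5 118.4] shift [-0.236 -0.986  0.552] turn [-0.     -0.     -0.0008] F [-0.3  0.3  1.3]
crop 206 69
```

View pics/w1c.png

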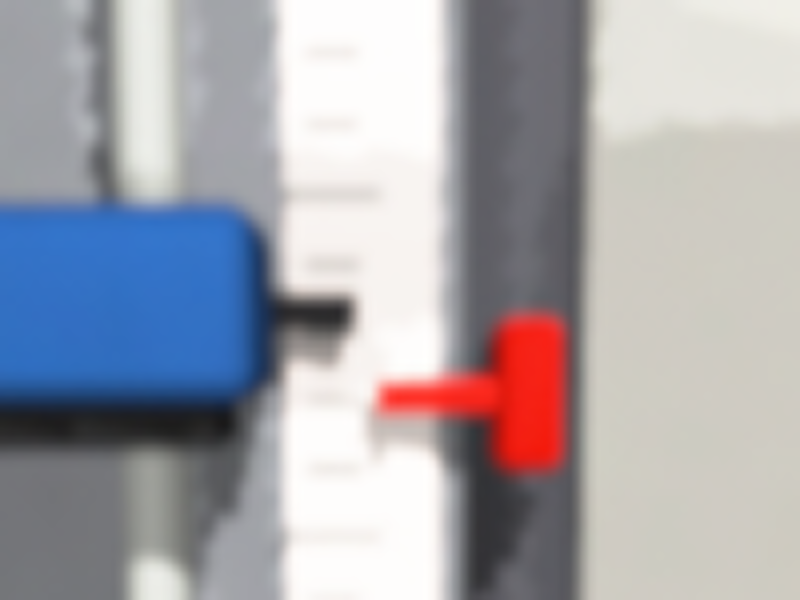

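The pointer tip is at about (350,313) and the red finger tip at (380,398), so the jaw is still short of the mark.

```bash
python3 -c "
from h import *
gap('w1',206,69,(350,313),(380,398))
gap('w1',206,69,(280,194),(380,194))
gap('w1',206,69,(590,60),(575,590))"
```

```text
[[-42.1 114.4 -49. ]
 [-45.6 124.1 -49. ]] gap [ 3.47001583 -9.70981712  0.        ]
[[-34.1 101.1 -49. ]
 [-45.7 101.1 -49. ]] gap [11.59984806 -0.05103684  0.        ]
[[-69.8  86.5 -49. ]
 [-68.9 146.7 -49. ]] gap [ -0.93346272 -60.14944974   0.        ]
```

```bash
python3 -m handwheel '[[[-0.05,-0.15,0],[0,0,0]],[[-0.1,-0.3,0],[0,0,0]],[[-0.15,-0.45,0],[0,0,0]],[[-0.2,-0.6,0],[0,0,0]],[[-0.235,-0.7,0],[0,0,0]]]' |grep force
python3 -m handwheel '[[[0,-0.14,0],[0,0,0]],[[0,-0.28,0],[0,0,0]],[[0,-0.28,0.2],[0,0,0]],[[0,-0.28,0.4],[0,0,0]],[[0,-0.28,0.55],[0,0,0]]]' |grep force
python3 -m handwheel '[[[0,0,0],[0,0,0]],[[0,0,0.02],[0,0,0]],[[0,0,0.035],[0,0,0]],[[0,0,0.035],[0,0,0]]]' |grep force
python3 -c "
from h import *
rel(z=-.003,y=-.012)"
```

```text
force: [0.4, 0.1, -0.1]
force: [-0.8, 0.0, -1.2]
force: [-0.2, 0.2, 0.8]
t 10.3833 tip rel wheel (vice) [  0.8 -12.9   2.9] shift [0.004 0.005 0.03 ] turn [-0.0001  0.0004 -0.0008] F [-0.2  0.3  0.8]
```

```bash
python3 -m handwheel '[[[0,0,0.015],[0,0,0]],[[0,0,0.025],[0,0,0]],[[0,0,0.025],[0,0,0]]]' |grep force
python3 -m handwheel '[[[0,0.01,0],[0,0,0]],[[0,0.02,0],[0,0,0]],[[0,0.03,0],[0,0,0]],[[0,0.04,0],[0,0,0]],[[0,0.05,0],[0,0,0]]]' |grep force
python3 -m handwheel '[[[0,0.01,0],[0,0,0]],[[0,0.02,0],[0,0,0]],[[0,0.03,0],[0,0,0]],[[0,0.04,0],[0,0,0]],[[0,0.055,0],[0,0,0]]]' |grep force
python3 -m handwheel '[[[0,0,0],[0,0,0]],[[0,0,0],[0,0,0]]]' |grep force
python3 -c "
from h import *
rel(z=-.003,y=-.012)"
python3 -m handwheel '[[[0,0,-0.15],[0,0,0]],[[0,0,-0.35],[0,0,0]],[[0,0,-0.55],[0,0,0]],[[0.1,0.15,-0.6],[0,0,0]],[[0.23,0.3,-0.6],[0,0,0]]]' |grep force
python3 -m handwheel '[[[0,0.15,0],[0,0,0]],[[0,0.3,0],[0,0,0]],[[0,0.45,0],[0,0,0]],[[0,0.58,0],[0,0,0]],[[0,0.58,0],[0,0,0]]]' |grep force
python3 -m handwheel '[[[0,0,0],[0,0,0]],[[0,0,0],[0,0,0]]]' |grep force
python3 -c "
from h import *
mark('w2')"
```

```text
force: [0.7, 0.6, 6.4]
force: [0.2, -0.4, 5.0]
force: [-0.1, -1.1, 4.8]
force: [0.6, 1.1, 5.6]
t 11.6333 tip rel wheel (vice) [ 1.2  8.4 -2. ] shift [ 0.005 -0.102  0.005] turn [-0.0001  0.0005 -0.0007] F [0.9 0.9 5.6]
force: [1.4, 1.9, -0.2]
force: [-0.3, -0.8, -0.1]
force: [-0.7, 0.5, -0.2]
t 12.6333 tip rel wheel (vice) [-45.4 184.7 116.6] shift [-0.231 -0.992  0.543] turn [ 0.      0.     -0.0007] F [-0.6  0.6 -0.2]
crop 207 67
```

View pics/w2c.png

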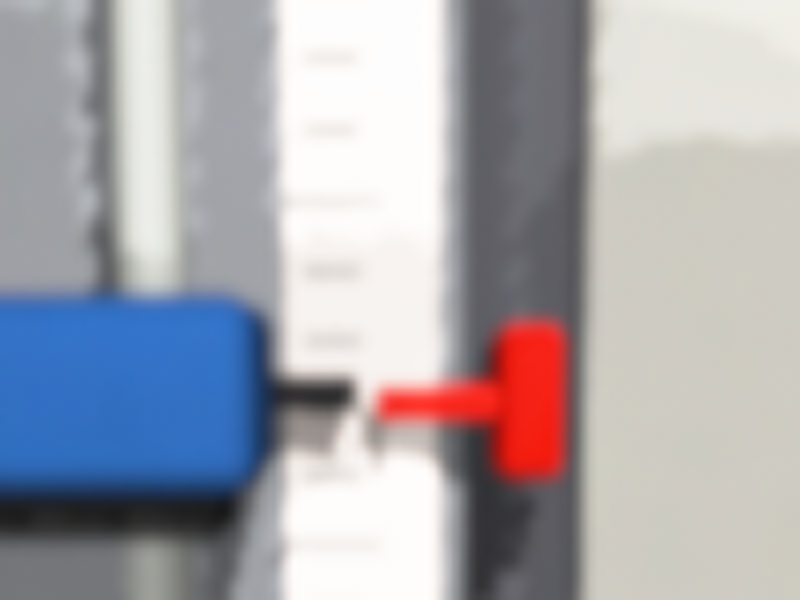

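The gap is about −1.4 mm, which is within tolerance. One small 3 mm rim stroke should centre it.

```bash
python3 -m handwheel '[[[-0.05,-0.15,0],[0,0,0]],[[-0.1,-0.3,0],[0,0,0]],[[-0.15,-0.45,0],[0,0,0]],[[-0.2,-0.6,0],[0,0,0]],[[-0.23,-0.7,0],[0,0,0]]]' |grep force
python3 -m handwheel '[[[0,-0.12,0],[0,0,0]],[[0,-0.24,0],[0,0,0]],[[0,-0.24,0.2],[0,0,0]],[[0,-0.24,0.4],[0,0,0]],[[0,-0.24,0.55],[0,0,0]]]' |grep force
python3 -m handwheel '[[[0,0,0],[0,0,0]],[[0,0,0.015],[0,0,0]],[[0,0,0.02],[0,0,0]],[[0,0,0.02],[0,0,0]]]' |grep force
python3 -c "
from h import *
rel(z=-.002,y=-.004)"
```

```text
force: [0.4, -0.3, 0.2]
force: [-0.2, 0.1, -0.5]
force: [0.7, -0.0, 0.1]
t 14.0 tip rel wheel (vice) [ 0.9 -4.   4.2] shift [ 0.004 -0.     0.031] turn [-0.0001  0.0004 -0.0009] F [ 0.7 -0.2  0.1]
```

```bash
python3 -m handwheel '[[[0,0,0.015],[0,0,0]],[[0,0,0.025],[0,0,0]],[[0,0,0.03],[0,0,0]],[[0,0,0.03],[0,0,0]]]' |grep force
python3 -m handwheel '[[[0,0.005,0],[0,0,0]],[[0,0.01,0],[0,0,0]],[[0,0.015,0],[0,0,0]],[[0,0.015,0],[0,0,0]],[[0,0.015,0],[0,0,0]]]' |grep force
python3 -m handwheel '[[[0,0,-0.15],[0,0,0]],[[0,0,-0.35],[0,0,0]],[[0,0,-0.55],[0,0,0]],[[0.1,0.15,-0.6],[0,0,0]],[[0.23,0.3,-0.6],[0,0,0]]]' |grep force
python3 -m handwheel '[[[0,0.15,0],[0,0,0]],[[0,0.3,0],[0,0,0]],[[0,0.45,0],[0,0,0]],[[0,0.6,0],[0,0,0]],[[0,0.63,0],[0,0,0]]]' |grep force
python3 -m handwheel '[[[0,0,0],[0,0,0]],[[0,0,0],[0,0,0]],[[0,0,0],[0,0,0]],[[0,0,0],[0,0,0]]]' |grep force
python3 -c "
from h import *
mark('w3')"
```

```text
force: [1.0, 0.0, 6.6]
force: [-0.4, 0.2, 6.0]
force: [0.0, 1.8, -0.4]
force: [-0.0, 0.1, 0.7]
force: [-0.0, -0.4, -0.2]
t 15.9167 tip rel wheel (vice) [-45.3 184.8 116.3] shift [-0.233 -0.992  0.542] turn [-0.     -0.     -0.0011] F [-0.1 -0.4 -0.2]
crop 206 67
```

View pics/w3c.png

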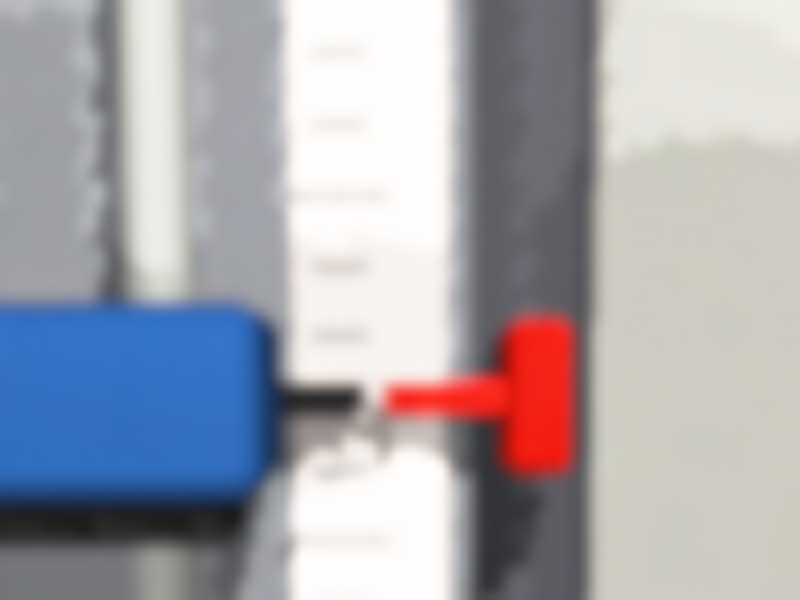

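The pointer (y≈399) and the red finger (y≈400) are in line, and the hand is clear, so I'm handing in.

```bash
python3 -c "
from h import *
print(close_job()); print(get_obs()['clock'])"
```

```text
the job is handed in; nothing more can be done
None
the job is handed in; nothing more can be done
```

The pointer is now in line with the red gauge mark, and the job is handed in. I rolled the wheel with the closed fingertips in three strokes of about 20 mm, then one of 3 mm to centre it. The force readings I took, at the end of each move, were about 5–8 N of downward press.

- **Pointer:** the wrist camera gave gaps of −9.7 mm, then about −1.4 mm, then about 0.1 mm at the end (pointer at row 399, mark at row 400 of the enlarged crop).
- **Hand:** it finished about 0.2 m above the bench, with the force reading near zero. The clock read about 16 s at the last check.
- **Disagreements:** the first gap estimates differed, 23 mm from the top camera and 29 mm from the side, so I relied on the wrist close-ups. Estimates of the wheel's sideways position also differed by a few mm, which the wide fingertips tolerate.
- **Not checked:** I took no final picture of the bystanders. The hand stayed well above them throughout, and I saw no unexpected contact forces.

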